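# Hang the second tape roll on the tape hook

### The arm

A 7-joint arm with a two-finger parallel gripper is mounted at the origin on the work surface. World frame = base frame: x ahead of the robot, y to its left, z up, the work surface at z = 0. Lengths are in m, angles in rad, forces in N, time in s.
With the tool pointing down it reaches from about 0.425 to 0.925 m from the base axis. Payload 6.8 kg.
Tool frame: the origin (TCP) lies between the finger pads; the fingertips stand 17 mm ahead of it and the grasp point (between the pads) lies 2 mm behind it; z points along the fingers, x is the direction in which the jaws open and shut, and the axes are right-handed (so a half turn about z gives the same grasp; the last joint's range is limited). The gripper opens to 85 mm and grips with 20 to 120 N. Pads are 22 mm wide; open, the fingers measure 114 mm over their backs; the gripper's body (76 mm by 85 mm) begins 54 mm behind the grasp point. The pads swing forward as they close: fully open they stand 13 mm farther back than shut.
Start: joints at [-0.108, 0.477, 0.022, 1.555, -0.011, 1.109, -0.083], TCP at [0.675, 0, 0.248] pointing down, gripper open.
Joint ranges: [-2.96, 2.96], [-0.34, 2.1], [-1.41, 1.46], [0.24, 2.44], [-1.37, 4.51], [0.17, 1.92], [-2.96, 2.96]. Speed limits (rad/s): [2.39, 2.39, 3.14, 3.14, 3.14, 3.14, 3.14].

### API

Orientations are given as a unit quaternion [w, x, y, z].
In Python, from station import readout, read_camera, get_calibration, bot, models gives the robot as it stands.
- The arm moves only by the tool carry_out, never from a script. Its argument "deltas" is a list of rows, each a list of 2 entries, a list of its own where there are three numbers: the shift along the tool's x, y, z in cm, then the turn about the tool's z in degrees. A call has 1 to 10 rows; each row is the pose to reach, as a shift and turn from the pose measured when the call began, along the tool's axes at that moment; what a row does not reach only later rows make up. A row lasts 1/8 s, in which the tool goes at most 62.5 mm and 10.7 degrees, less where a joint would pass 70% of its speed; a pose out of reach is approached as far as the arm can. A call with a gripper value outside its range is refused whole. "hand" is the opening, from 0 (shut) to 1 (fully open), set as the call begins (left out, the last holds). The fingers move at their own pace and stop on an object; "newtons" is the grip in N (left out, the last holds). Time passes only in rows, so rows that repeat a pose let the fingers close. It gives the time, the measured TCP pose, the force and the opening at its end, in the units of the state.
- readout.get_obs(): the state, without advancing time (a new reading comes with each control period).
- read_camera(name): name is "scene" or "side" or "wrist"; returns the picture (384x512x3 uint8, red, green, blue); there is no depth.
- get_calibration(name): a dict with "fov_y" (degrees; the focal length in pixels is half the picture's height over the tangent of half this angle, whatever the lens; pixels are square), "cx", "cy" (the principal point, pixels), "D" ([k1, k2, p1, p2, k3] as OpenCV has them; the pictures are not rectified), "world_from_camera" (4x4, takes a point from camera to world coordinates). Camera axes: x right, y down, z forward; pixel columns grow to the right and rows downward; lengths in m; the calibration is good to about 2 mm. A picture is of the moment at which its call begins: read the wrist's pose just before it. get_calibration takes no time and is no camera call; for the wrist camera it gives the pose at the moment of the call.
- bot.hand_in(): hands the job in, once; it reports no verdict.
Trained networks look in the newest picture that a camera, given by its name, has taken for a name from the list of things; names that differ only in an ending like _2 or _b are one class to them, and where a whole thing is asked for, a point or a joint stands for the part that bears it (a point fixed in the world has none). Each returns a list of dicts, best first, with "score" (0 to 1); they miss things now and then, are a little off and sometimes report something else, mostly with a low value. They report only what shows in the picture. A call takes as long as a camera call. They do not tell look-alikes from the thing itself.
- models.spot_in(query, camera): "centre" ([row, column] in pixels, amid what is visible of it).
The state is a dict: "t": time; "q": joint angles; "joint_vel": joint speeds; "joint_torque": joint torques, N m; "eef_pos": TCP position; "tool_rot": TCP orientation; "contact_force": force on the tool from outside, world axes, zero at the start; "torque": the same for the moment, N m; "gripper_width": opening from 0.0 (shut) to 1.0 (fully open).
Only numpy, scipy, OpenCV 4.12 (cv2) and the standard library are available. Lean on these libraries where they do the work, as an engineer would, in place of code of your own. Each camera call takes 0.05 s, during which the arm holds its last target. There are 200 camera calls.

### The job

Take the wide roll of surgical tape from its rest in the blue tray and hang it on the tape hook in front of the roll already there. The two only just fit: thread it over the upturned end, press the first roll back with it against the sprung disc until there is room, lower it in behind the upturned end and let go. Press gently, with no more than 15 N between the rolls, keep the first roll on the hook, and leave everything else where it is.

Things in the scene. Friction and masses are not known exactly. Their poses are not given: they have to be found in the camera images.
- tape_stand: Fixed rod stand for tape; origin under the centre of its base plate (160 x 110 x 10 mm), z up. A post (170 mm tall, 12 mm thick, at x = +64, y = +18 mm) carries a boss clamp that holds the hook rod: round, level, 8 mm thick, running along the stand's -x at y = 0, axis 150 mm above the table. Rolls hang on the rod by their bores, centre 9 mm below its axis (141 mm above the table).
- boss (a point): Centre of the boss clamp, on the rod's axis (x = +64, y = 0, z = 150 mm in the stand's frame). The rod is slid through it and clamped at a setting that differs each time and is not reported. Its upturned end is an upright bar 8 mm thick, flat top 162 mm above the table (8 mm above the rod's top); its inner face lies 92 to 127 mm from the boss's centre, its outer face 8 mm farther.
- roll_hung: The roll already on the hook: like the new one, 58 x 25 mm, bore 26 mm, about 45 g; origin at its centre, own x along the bore. It hangs loose anywhere between upturned end and brake disc (60 mm across, 47.8 mm behind the end's inner face, sliding on the rod). The disc's spring takes 3 N to start, then 3.5 N per mm, 10 mm of travel: two rolls go in behind the end only when it is pressed back 2.2 mm (about 11 N) or more.
- roll_new: The wide roll of white surgical tape to hang: 58 mm across, 25 mm wide, bore 26 mm, about 45 g, rigid; origin at its centre, own x along the bore. It stands on edge, bore level, in a white rest in the tray, centre 37 mm above the table. The rest reaches 18 mm above the table at the flat faces, 11 mm under the rim: pinch the 58 mm from above, lift straight up. Tray walls are 42 mm high, 70 mm or more from the rim.
- roll_narrow: Bystander: a narrow roll of tape (58 mm across, 12.5 mm wide) on edge in the other rest of the tray, origin at its centre. The two rests may stand either way round.
- cassette_a: Bystander: flat white test cassette 70 x 21 x 5 mm on the tray's floor, origin under its centre.
- cassette_b: Bystander: a second such cassette.
- tube_rack: Bystander: blue tube rack 210 x 115 x 28 mm, origin under its centre.
Not all that is in view belongs to the job. Leave any brown or green look-alike of the roll_hung alone. What is shaped like the roll_new but red or yellow is not meant.

How it is judged:
On the way, in this order (a step that is already met when the one before it is completed fails the run):
1. the wide roll is lifted clear of its rest (height (world z) of roll_new above 0.075 m), for 0.1 s.
2. the new roll presses the hung roll back (more than 5 N between the two rolls) (contact force between roll_new and roll_hung above 5 N), for 0.1 s.
At the end, for the whole second after the job is handed in: Both wide rolls hang at rest on the rod, the new one in front, face to face (centres 23 to 28 mm apart), each within 4 mm of hanging height (141 mm), 10 mm sideways and 0.15 rad of the rod; the narrow roll moved under 20 mm, the other bystanders under 30 mm (y of roll_new in the frame of tape_stand between -0.01 and 0.01 m and z of roll_new in the frame of tape_stand between 0.137 and 0.145 m and angle between the x axis of each of roll_new, roll_hung and the x axis of tape_stand, either way round below 0.15 rad and linear speed of each of roll_new, roll_hung below 0.02 m/s and y of roll_hung in the frame of tape_stand between -0.01 and 0.01 m and z of roll_hung in the frame of tape_stand between 0.137 and 0.145 m and x of roll_new in the frame of tape_stand below -0.01 m and distance between roll_new and roll_hung between 0.023 and 0.028 m and distance of roll_narrow from where it was at the start of the episode below 0.02 m and distance of each of cassette_a, cassette_b, tube_rack from where it was at the start of the episode below 0.03 m); the robot touches nothing.
It fails at once if the two rolls are squeezed together with more than 15 N (contact force between roll_new and roll_hung above 15 N).
It fails at once if the first roll comes off the hook (z of roll_hung in the frame of tape_stand below 0.12 m).
It fails at once if a bystander is knocked away (narrow roll 20 mm, the others 30 mm) (distance of roll_narrow from where it was at the start of the episode above 0.02 m or distance of any of cassette_a, cassette_b, tube_rack from where it was at the start of the episode above 0.03 m).
It also fails if it takes over 58 s, if anything falls off the work surface, if the arm or the gripper's body presses on something with over 40 N, if the wrist force passes 120 N, or if a joint passes its speed limit or range.

## Working session

There is one attempt and no reset: what is moved stays moved. The work goes in short steps, Python scripts to look and compute and a tool call to move; the robot and the scene stay as the last step left them, time stands still between calls to the robot, and variables do not carry over. Pictures are saved under pics/ and viewed, about 8 in all and at most 12, crops included, and the job is handed in when it is done.

Besides the shell and the picture viewer there is one more tool, called after "Call:" as a command line: name --argument value ..., lists and objects as JSON in quotes. carry_out: Moves the arm, as the interface text tells. Its arguments: {"type":"object","properties":{"deltas":{"type":"array"},"hand":{"type":"number"},"newtons":{"type":"number"}},"required":["deltas"]}

```bash
mkdir -p pics; ls
cat > h.py <<'E'
import numpy as np, cv2
from station import readout, read_camera, get_calibration, bot, models
def K(c):
    f=192/np.tan(np.radians(c['fov_y'])/2); return np.array([[f,0,c['cx']],[0,f,c['cy']],[0,0,1]])
def ray(c,px):  # px=(col,row)
    u=cv2.undistortPoints(np.array([[px]],float),K(c),np.array(c['D'],float))[0,0]
    T=np.array(c['world_from_camera']); return T[:3,3],T[:3,:3]@np.array([u[0],u[1],1.])
def onz(c,px,z):
    o,d=ray(c,px); return o+d*(z-o[2])/d[2]
def proj(c,P):
    T=np.linalg.inv(np.array(c['world_from_camera'])); P=np.atleast_2d(P).astype(float)
    r,_=cv2.Rodrigues(T[:3,:3]); return cv2.projectPoints(P,r,T[:3,3],K(c),np.array(c['D'],float))[0][:,0]
def tri(obs):
    A=np.zeros((3,3));b=np.zeros(3)
    for c,px in obs:
        o,d=ray(c,px); d/=np.linalg.norm(d); M=np.eye(3)-np.outer(d,d);A+=M;b+=M@o
    return np.linalg.solve(A,b)
def save(n,im): cv2.imwrite(f'pics/{n}.png',im[:,:,::-1])
E
python3 - <<'E'
from h import *
print(readout.get_obs())
ims=[]
for n in ['scene','side','wrist']:
    im=read_camera(n);save(n,im);ims.append(im);c=get_calibration(n);print(n,c)
    for q in ['tape_stand','boss','roll_hung','roll_new','roll_narrow']:
        try: print(q,[(np.round(r['centre']),round(r['score'],2)) for r in models.spot_in(q,n)][:4])
        except Exception as e: print(q,e)
E
```

```text
pics
{'t': 0.0, 'q': array([-0.10807295,  0.47779795,  0.02233585,  1.55644026, -0.01152693,
        1.10927789, -0.08312684]), 'joint_vel': array([-6.48084106e-04, -1.90164821e-04,  3.87440105e-03,  7.10087690e-05,
        1.65043880e-03, -4.45877740e-04, -2.35479481e-03]), 'joint_torque': array([-5.45967814e-04, -5.96443820e+01,  1.60769675e+00, -2.81194621e+01,
        1.24063640e-02,  9.39900521e-03,  2.20753498e-05]), 'eef_pos': array([ 6.74450075e-01, -1.99665151e-05,  2.47331758e-01]), 'tool_rot': array([ 5.36984600e-05,  9.99999597e-01, -2.03680341e-05, -8.96258855e-04]), 'contact_force': array([-0.09511591,  0.17280602, -0.04731213]), 'torque': array([-0.00071969,  0.03537985, -0.06839314]), 'gripper_width': 0.9993239995089003}
scene {'fov_y': 55.71503934518946, 'cx': 253.83324204053508, 'cy': 192.534383146147, 'D': array([0.02509854, 0.        , 0.        , 0.        , 0.        ]), 'world_from_camera': array([[ 0.34730506,  0.78410665, -0.51435003,  1.04809804],
       [ 0.93772393, -0.29465173,  0.1839951 , -0.1399327 ],
       [-0.00728234, -0.54622076, -0.8376096 ,  0.9
[... 1157 characters left out ...]
]
wrist {'fov_y': 66.05986425215512, 'cx': 251.75324851411173, 'cy': 191.01982377922158, 'D': array([-0.06497172,  0.        ,  0.        ,  0.        ,  0.        ]), 'world_from_camera': array([[ 9.99999621e-01,  7.20808926e-04,  4.87844348e-04,
         6.75408551e-01],
       [ 8.30525698e-04, -9.57897811e-01, -2.87108156e-01,
         7.39928023e-02],
       [ 2.60354912e-04,  2.87108452e-01, -9.57898047e-01,
         3.73802362e-01],
       [ 0.00000000e+00,  0.00000000e+00,  0.00000000e+00,
         1.00000000e+00]])}
tape_stand [(array([253., 192.]), 0.59)]
boss [(array([253., 191.]), 0.96)]
roll_hung [(array([303., 166.]), 0.86)]
roll_new []
roll_narrow [(array([ 12., 135.]), 0.87)]
```

Run:
```python
import cv2,numpy as np
a,b=[cv2.imread(f'pics/{n}.png') for n in('scene','side')]
x=np.hstack([a[60:384,90:490],b[60:384,90:490]]);print(x.shape)
cv2.imwrite('pics/both.png',x)
```

```text
(324, 800, 3)
```

View pics/both.png

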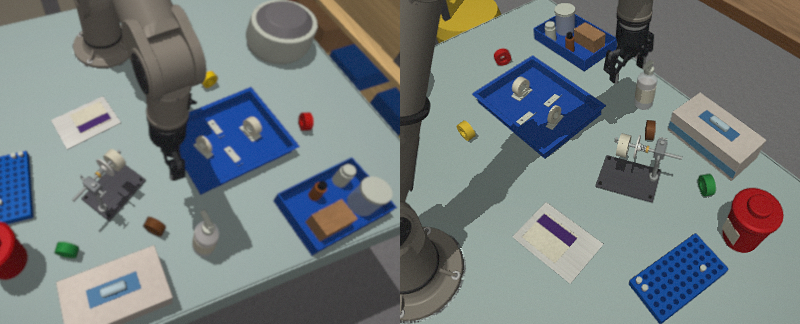

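View pics/wrist.png

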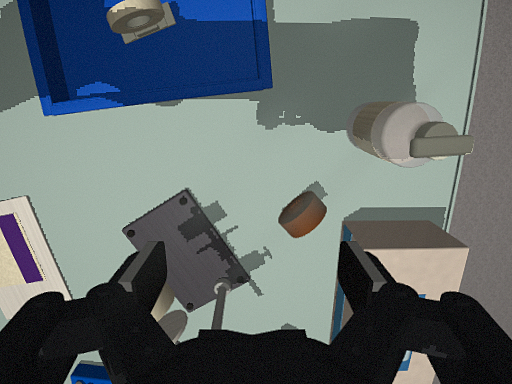

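The scene view shows two white rolls in the tray: full-image (340,188) and (293,206) in scene, (210,147) and (246,174) in side. The stand with its hung roll is at scene (201,254). I'll enlarge these to tell the wide roll from the narrow one.

Run:
```python
from h import *
a,b=[cv2.imread(f'pics/{n}.png') for n in('scene','side')]
r=lambda im,x,y,w,h:cv2.resize(im[y:y+h,x:x+w],(400,300),interpolation=cv2.INTER_CUBIC)
# tray: x 270..370,y 165..240 scale4 ; side 195..295,y125..200 ; stand scene 150..250,y 195..270 ; side 270..390(3.33) y170..260
v=np.vstack([np.hstack([r(a,270,165,100,75),r(b,180,130,100,75)]),np.hstack([r(a,155,200,100,75),r(b,285,182,100,75)])])
cv2.imwrite('pics/crops.png',v)
s,d=get_calibration('scene'),get_calibration('side')
for n,p,q in [('A',(339,188),(208,148)),('B',(293,206),(246,174)),('hung',(203,219),(315,204)),('boss',(202,252),(323,236))]:
    P=tri([(s,p),(d,q)]);print(n,P.round(4),(proj(s,P)-p).round(1),(proj(d,P)-q).round(1))
```

```text
A [0.5404 0.3293 0.0244] [[ 1.  -1.2]] [[1.2 1. ]]
B [0.5594 0.159  0.036 ] [[-0.1  0.1]] [[-0.1 -0.1]]
hung [ 0.572  -0.1116  0.1471] [[-0.4  0.4]] [[-0.5 -0.3]]
boss [ 0.5951 -0.1379  0.0103] [[-0.1  0.1]] [[-0.1 -0.1]]
```

View pics/crops.png

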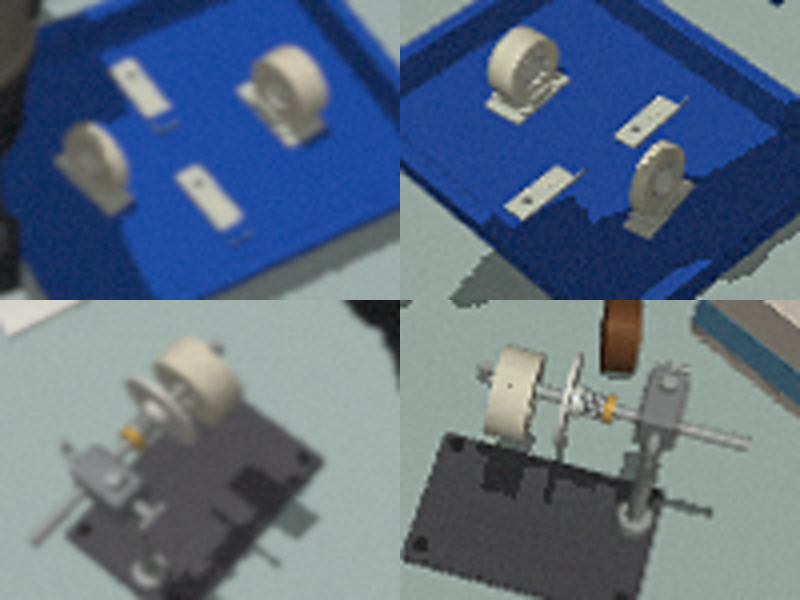

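Wide roll is A (scene 342,186; side 210,146); B (scene 293,206) is clearly half as wide, so it is the narrow one. The hung roll sits close behind the upturned end (side 306,200), with disc, spring and boss behind. Next I measure the stand pose and roll A.

Run:
```python
from h import *
s,d,w=[get_calibration(n) for n in('scene','side','wrist')]
C=np.array([onz(w,p,0.010)[:2] for p in [(187,189),(123,230),(190,311),(250,282)]])
print('plate corners',C.round(4).tolist(),'ctr',C.mean(0).round(4)); 
ax=(C[3]-C[0]+C[2]-C[1])/2; print('long',np.linalg.norm(ax),np.degrees(np.arctan2(ax[1],ax[0])), 'short',np.linalg.norm(C[1]-C[0]),np.linalg.norm(C[2]-C[3]))
for n,p,q in [('A',(342.5,185.5),(210.5,146)),('boss',(181,244),(350.5,208)),('tip',(209.5,212.5),(306,200)),('rodend',(163.7,260),(372,217.5))]:
    P=tri([(s,p),(d,q)]);print(n,P.round(4),(proj(s,P)-p).round(1)[0],(proj(d,P)-q).round(1)[0])
```

```text
plate corners [[0.5922, -0.0324], [0.5007, -0.0905], [0.5839, -0.2215], [0.6732, -0.1706]] ctr [ 0.5875 -0.1287]
long 0.15762986177241936 -58.63115448778978 short 0.10836462640090216 0.10283466075734508
A [0.5461 0.3309 0.0354] [-0.5  0.6] [-0.5 -0.5]
boss [ 0.6253 -0.1814  0.1559] [-0.3  0.3] [-0.3 -0.2]
tip [ 0.5613 -0.0902  0.1508] [-0.3  0.3] [-0.4 -0.2]
rodend [ 0.6486 -0.2318  0.1493] [-0.6  0.5] [-0.6 -0.3]
```

Call:
carry_out --deltas '[[[-2.5, -6, 0], 0], [[-5, -12, 0], 0], [[-7.5, -18, 0], 0], [[-10, -24, 0], 0], [[-12.5, -30, 0], 0], [[-13, -32, 0], 0], [[-13, -32, 0], 0]]' --hand 1 --newtons 60

```text
t: 1.78
eef_pos: [0.543, 0.3241, 0.2484]
tool_rot: [-0.001, 1.0, 0.003, -0.0]
contact_force: [1.0, -0.5, 0.0]
gripper_width: 1.001
```

Run:
```python
from h import *
o=readout.get_obs();print(o['t'],o['eef_pos'].round(4),o['tool_rot'].round(4))
im=read_camera('wrist');save('w2',im)
for q in ['roll_new','roll_narrow']: print(q,models.spot_in(q,'wrist'))
```

```text
1.775 [0.543  0.3241 0.2484] [-9.0e-04  1.0e+00  3.1e-03 -3.0e-04]
roll_new [{'centre': [12.3, 295.0], 'score': 0.97}, {'centre': [164.6, 253.1], 'score': 0.94}, {'centre': [193.6, 69.9], 'score': 0.88}]
roll_narrow [{'centre': [286.0, 259.1], 'score': 0.67}]
```

View pics/w2.png

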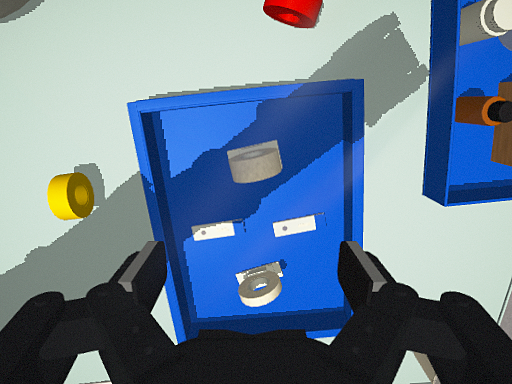

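Run:
```python
import cv2
a=cv2.imread('pics/w2.png')[125:200,210:310]
cv2.imwrite('pics/w2c.png',cv2.resize(a,(800,600),interpolation=cv2.INTER_CUBIC))
```

```text
(no output)
```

View pics/w2c.png

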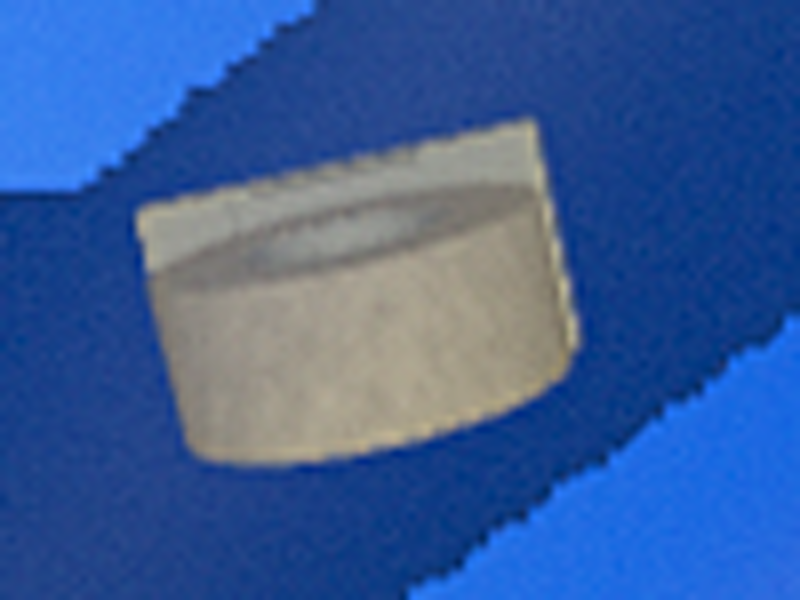

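```bash
cat > fit.py <<'E'
from h import *
from scipy.optimize import least_squares
c=get_calibration('wrist')
px=lambda l:np.array(l,float)/8+[210,125]-[.4,.4]
# silhouette points on the roll: far ellipse left/right, bottom curve, sides
ob=px([(150,285),(165,370),(190,450),(215,462),(280,464),(360,455),(440,432),(520,402),(575,365),(565,290),(547,190),(510,186),(430,196),(340,215),(240,242)])
t=np.linspace(0,2*np.pi,120)
def sil(p):
    x,y,a=p; u=np.array([np.cos(a),np.sin(a),0]);v=np.array([-np.sin(a),np.cos(a),0])
    P=[np.array([x,y,.037])+.029*(np.cos(t)[:,None]*u+np.sin(t)[:,None]*[0,0,1])+s*.0125*v for s in(-1,1)]
    return cv2.convexHull(proj(c,np.vstack(P)).astype(np.float32))
r=least_squares(lambda p:[cv2.pointPolygonTest(sil(p),tuple(map(float,q)),True) for q in ob],[.546,.331,.2],diff_step=1e-3)
print(r.x.round(4),np.degrees(r.x[2]),np.round(r.fun,1))
E
python3 fit.py
```

```text
[0.5503 0.3234 0.2211] 12.66530609251263 [ 0.2 -0.6 -0.   0.4  0.5  0.3  0.8  0.9  0.3 -0.3 -0.6  0.3  0.9  1.1
  1. ]
```

Call:
carry_out --deltas '[[[0.7, 0.1, 3], -10], [[0.7, 0.1, 8], -12.3], [[0.7, 0.1, 13], -12.3], [[0.7, 0.1, 17], -12.3], [[0.7, 0.1, 19.5], -12.3], [[0.7, 0.1, 21], -12.3], [[0.7, 0.1, 21], -12.3], [[0.7, 0.1, 21], -12.3]]'

```text
t: 2.92
eef_pos: [0.5539, 0.3173, 0.0395]
tool_rot: [0.0, 0.994, 0.106, 0.001]
contact_force: [0.1, 0.4, 0.9]
gripper_width: 1.002
```

Run:
```python
from h import *
o=readout.get_obs();print(o['t'],o['eef_pos'].round(4),o['tool_rot'].round(4),o['contact_force'])
from scipy.spatial.transform import Rotation as R
print(R.from_quat(np.roll(o['tool_rot'],-1)).as_matrix().round(3))
save('w3',read_camera('wrist'))
```

```text
2.925 [0.5539 0.3173 0.0395] [2.000e-04 9.944e-01 1.059e-01 1.000e-03] [0.14158235 0.44050383 0.91197853]
[[ 0.978  0.211  0.002]
 [ 0.211 -0.978 -0.   ]
 [ 0.002  0.001 -1.   ]]
```

View pics/w3.png

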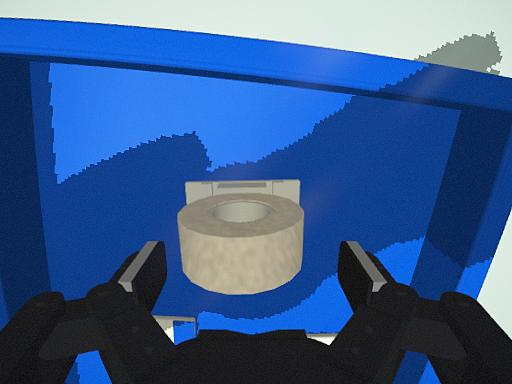

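```bash
sed -i 's/^px=.*/px=lambda l:np.array(l,float)/; s/^ob=.*/ob=px([(178,215),(181,250),(184,272),(200,285),(220,292),(240,294),(262,292),(282,286),(297,275),(301,250),(303,215),(290,201),(265,195),(240,193),(215,195),(190,202)])/; s/\[.546,.331,.2\]/[.55,.323,.21]/' fit.py; python3 fit.py
python3 - <<'E'
from h import *
c=get_calibration('wrist');o=readout.get_obs()
print(c['world_from_camera'].round(3)); print(proj(c,o['eef_pos']),proj(c,[.5503,.3234,.037]),o['joint_vel'])
E
```

```text
[0.5468 0.3302 0.2039] 11.683323047779448 [0.8 1.3 1.1 1.6 1.  0.9 0.8 0.3 0.2 1.6 2.  1.1 1.6 1.2 1.1 0.8]
[[ 0.977  0.202  0.063  0.539]
 [ 0.212 -0.936 -0.28   0.39 ]
 [ 0.003  0.287 -0.958  0.165]
 [ 0.     0.     0.     1.   ]]
[[250.3881339  263.32902976]] [[245.69469454 248.62925464]] [-2.76857309e-03 -2.33027542e-03 -1.73531364e-03 -8.03094303e-05
  1.39454842e-03 -1.45085968e-03 -9.31397001e-04]
```

Call:
carry_out --deltas '[[[-0.2, -0.6, 0.1], 0], [[-0.4, -1.3, 0.2], 0], [[-0.4, -1.3, 0.2], 0], [[-0.4, -1.3, 0.2], 0]]'

```text
t: 3.48
eef_pos: [0.5471, 0.3295, 0.0377]
tool_rot: [0.0, 0.994, 0.106, 0.001]
contact_force: [-0.1, -0.4, 0.2]
gripper_width: 0.999
```

Run:
```python
from h import *
o=readout.get_obs();print(o['t'],o['eef_pos'].round(4),o['tool_rot'].round(4))
im=read_camera('wrist');cv2.imwrite('pics/w4.png',im[150:340,80:430,::-1])
```

```text
3.475 [0.5471 0.3295 0.0377] [1.000e-04 9.943e-01 1.062e-01 1.200e-03]
```

View pics/w4.png

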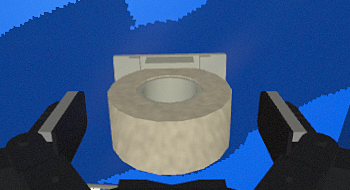

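Call:
carry_out --deltas '[[[0, 0, 0], 0], [[0, 0, 0], 0], [[0, 0, 0], 0], [[0, 0, 0], 0], [[0, 0, 0], 0], [[0, 0, 0], 0]]' --hand 0 --newtons 60

```text
t: 4.28
eef_pos: [0.5476, 0.3293, 0.0379]
tool_rot: [0.0, 0.994, 0.106, 0.001]
contact_force: [0.3, -0.5, 4.2]
gripper_width: 0.662
```

Call:
carry_out --deltas '[[[0, 0, -1.5], 0], [[0, 0, -5], 0], [[0, 0, -10], 0], [[0, 0, -15], 0], [[0, 0, -19], 0], [[0, 0, -21], 0], [[0, 0, -21], 0], [[0, 0, -21], 0]]'

```text
t: 5.28
eef_pos: [0.5462, 0.3289, 0.2469]
tool_rot: [0.001, 0.994, 0.106, 0.001]
contact_force: [-0.1, -0.6, -0.6]
gripper_width: 0.665
```

Run:
```python
from h import *
o=readout.get_obs();print(o['t'],o['eef_pos'].round(4),o['tool_rot'].round(4),o['contact_force'])
im=read_camera('wrist');cv2.imwrite('pics/w5.png',im[150:384,80:430,::-1])
```

```text
5.275 [0.5462 0.3289 0.2469] [5.000e-04 9.944e-01 1.060e-01 7.000e-04] [-0.06608498 -0.57872708 -0.64544669]
```

View pics/w5.png

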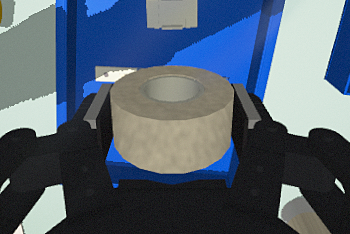

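Call:
carry_out --deltas '[[[-0.5, 3, 0], -2], [[-1.1, 7.5, 0], -4], [[-2, 13, 0], -6], [[-2.9, 18.5, 0], -9], [[-3.8, 24, 0], -12], [[-4.6, 29.5, 0], -15], [[-5.4, 35, 0], -18], [[-6.2, 40, 0], -19], [[-6.7, 43, 0], -19], [[-6.8, 43.7, 0], -19]]'

```text
t: 6.58
eef_pos: [0.5708, -0.1154, 0.2457]
tool_rot: [0.001, 0.964, 0.267, -0.001]
contact_force: [0.3, 0.6, 0.1]
gripper_width: 0.662
```

Call:
carry_out --deltas '[[[0, 0, 0], 0], [[0, 0, 0], 0]]'

```text
t: 6.82
eef_pos: [0.5707, -0.1137, 0.2451]
tool_rot: [0.0, 0.963, 0.268, -0.001]
contact_force: [-0.0, -0.4, -0.9]
gripper_width: 0.667
```

Run:
```python
from h import *
o=readout.get_obs();print(o['t'],o['eef_pos'].round(4),o['tool_rot'].round(4),o['contact_force'])
c=get_calibration('wrist');im=read_camera('wrist');save('w6',im);np.save('c6.npy',c,allow_pickle=True)
cv2.imwrite('pics/w6c.png',cv2.resize(im[100:340,100:420,::-1],(800,600),interpolation=cv2.INTER_CUBIC))
print(models.spot_in('roll_hung','wrist'),models.spot_in('boss','wrist'))
```

```text
6.825 [ 0.5707 -0.1137  0.2451] [ 2.000e-04  9.635e-01  2.677e-01 -1.500e-03] [-0.04912956 -0.4469697  -0.93557119]
[{'centre': [324.0, 283.2], 'score': 0.88}, {'centre': [202.5, 392.1], 'score': 0.62}, {'centre': [194.1, 256.1], 'score': 0.6}] [{'centre': [146.0, 253.6], 'score': 0.72}, {'centre': [274.7, 62.1], 'score': 0.66}]
```

View pics/w6c.png

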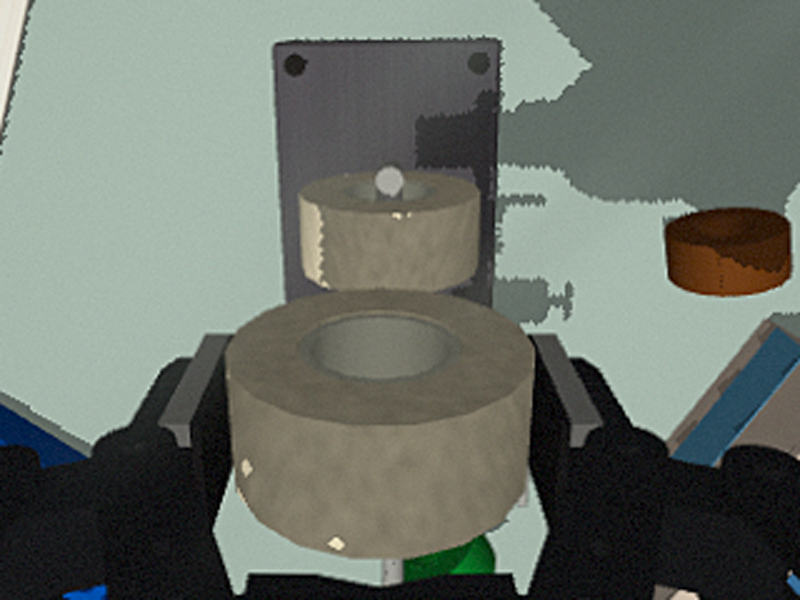

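The bar's top (round, light) is at full-image (256,172), with the hung roll just behind it at (256,193). The held roll is aligned between the pads.

```bash
cat > m.py <<'E'
from h import *
from scipy.optimize import least_squares
from scipy.spatial.transform import Rotation as R
c=np.load('c6.npy',allow_pickle=True).item(); px=lambda l:np.array(l,float)/2.5+[100,100]-[.3,.3]
p0=np.array([.5707,-.1137,.2451]);T=R.from_quat([.9635,.2677,-.0015,.0002]).as_matrix()
t=np.linspace(0,2*np.pi,160)
def sil(x,y,z,a):
    u=np.array([np.cos(a),np.sin(a),0]);v=np.array([-np.sin(a),np.cos(a),0])
    P=[np.array([x,y,z])+.029*(np.cos(t)[:,None]*u+np.sin(t)[:,None]*[0,0,1])+s*.0125*v for s in(-1,1)]
    return cv2.convexHull(proj(c,np.vstack(P)).astype(np.float32))
def fit(ob,f,x0):
    r=least_squares(lambda p:[cv2.pointPolygonTest(sil(*f(p)),tuple(map(float,q)),True) for q in ob],x0,diff_step=1e-3);return r.x,r.fun
tip=onz(c,px((389.5,180)),.162)
C=[onz(c,px(q),.010)[:2] for q in[(274,41),(501,39),(287,300),(492,305)]]
an=lambda v:np.degrees(np.arctan2(v[1],v[0]))
print('tool yaw',an(T[:2,0]),'tip',tip.round(4),'front edge',an(C[1]-C[0]),np.linalg.norm(C[1]-C[0]),'sides',an(C[0]-C[2])-90,an(C[1]-C[3])-90)
print('tip in tool',(T.T@(tip-p0)*1e3).round(1))
m=(C[0]+C[1])/2; print('front mid in tool',(T.T@(np.r_[m,.01]-p0)*1e3).round(1))
hx,hr=fit(px([(299,200),(301,240),(480,200),(478,240),(390,171),(345,178),(440,177),(330,284),(360,290),(400,292),(440,287),(470,277)]),lambda p:(p[0],p[1],.141,p[2]),[.572,-.112,.55])
print('hung',hx[:2].round(4),np.degrees(hx[2]),hr.round(1),'tool',(T.T@(np.r_[hx[:2],.141]-p0)*1e3).round(1))
ob=px([(227,355),(229,420),(534,355),(531,420),(380,290),(310,301),(450,301),(260,508),(300,537),(350,556),(420,553),(480,532),(515,507)])
nx,nr=fit(ob,lambda p:tuple(p),[.57,-.113,.245,.55])
print('new',nx.round(4),nr.round(1),'tool',(T.T@(nx[:3]-p0)*1e3).round(1),np.degrees(nx[3]))
nx,nr=fit(ob,lambda p:(p[0],p[1],.2442,p[2]),[.57,-.113,.55])
print('new zfix',nx.round(4),nr.round(1),'tool',(T.T@(np.r_[nx[:2],.2442]-p0)*1e3).round(1),np.degrees(nx[2]))
E
python3 m.py
```

```text
tool yaw 31.055005218745706 tip [ 0.5602 -0.09    0.162 ] front edge 31.622710200370985 0.10811932664252745 sides 31.780212089539006 31.711282891485098
tip in tool [  3.5 -25.7  83.1]
front mid in tool [  4.3 -59.1 235.1]
hung [ 0.5708 -0.1069] 31.222488856016714 [0.1 0.4 0.2 0.4 0.8 2.5 1.7 1.1 1.2 1.  1.  0.2] tool [  3.9  -5.8 104.1]
new [ 0.5725 -0.1145  0.2403  0.5345] [-1.3 -2.  -0.  -0.6 -0.2  1.2  1.1  2.2  1.3 -0.9  0.   0.5 -0.9] tool [1.2 1.6 4.8] 30.622370935817287
new zfix [ 0.571  -0.1121  0.5283] [0.8 0.1 2.2 1.1 2.  3.6 3.2 3.8 2.5 0.2 1.2 1.8 0.6] tool [ 1.1 -1.2  0.9] 30.26940254063694
```

Call:
carry_out --deltas '[[[0.3, -2.5, 0], -0.6], [[0.3, -5.0, 0], -0.6], [[0.3, -5.6, 0], -0.6], [[0.3, -5.6, 2], -0.6], [[0.3, -5.6, 5], -0.6], [[0.3, -5.6, 7.5], -0.6], [[0.3, -5.6, 8.8], -0.6], [[0.3, -5.6, 9], -0.6], [[0.3, -5.6, 9], -0.6], [[0.3, -5.6, 9], -0.6]]'

```text
t: 8.22
eef_pos: [0.5451, -0.0647, 0.1566]
tool_rot: [0.001, 0.962, 0.273, -0.0]
contact_force: [-0.3, -1.1, -0.4]
gripper_width: 0.662
```

Run:
```python
from h import *
from scipy.spatial.transform import Rotation as R
o=readout.get_obs();T=R.from_quat(np.roll(o['tool_rot'],-1)).as_matrix()
print(o['t'],o['eef_pos'].round(4),o['contact_force'],np.degrees(np.arctan2(T[1,0],T[0,0])),(T.T@(np.array([.5602,-.09,.162])-o['eef_pos'])*1e3).round(1))
ims=[]
for n in('scene','side'):
    im=read_camera(n);save(n+'7',im);c=get_calibration(n)
    tip=proj(c,[.5602,-.09,.158])[0].astype(int);x,y=tip-[45,50];ims.append(cv2.resize(im[y:y+100,x:x+80],(400,500),interpolation=cv2.INTER_CUBIC));print(n,x,y)
save('s7',np.hstack(ims))
```

```text
8.225 [ 0.5451 -0.0647  0.1566] [-0.31768579 -1.09422815 -0.38394086] 31.646305485539475 [-0.5 29.5 -5.4]
scene 163 161
side 260 148
```

View pics/s7.png

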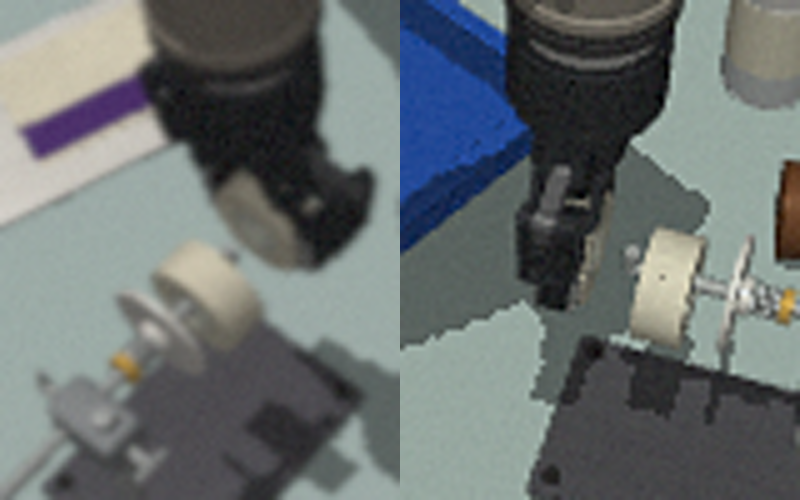

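Call:
carry_out --deltas '[[[0, 0.4, 0.1], 0], [[0, 0.8, 0.1], 0], [[0, 1.2, 0.1], 0], [[0, 1.6, 0.1], 0], [[0, 2, 0.1], 0], [[0, 2, 0.1], 0], [[0, 2, 0.1], 0]]'

```text
t: 9.2
eef_pos: [0.5553, -0.0816, 0.1553]
tool_rot: [0.001, 0.962, 0.273, -0.001]
contact_force: [-0.1, -0.0, -0.1]
gripper_width: 0.662
```

```bash
cat > st.py <<'E'
from h import *
from scipy.spatial.transform import Rotation as R
for i in range(3):
    o=readout.get_obs();T=R.from_quat(np.roll(o['tool_rot'],-1)).as_matrix()
    print(round(o['t'],2),o['eef_pos'].round(4),'Ftool',(T.T@o['contact_force']).round(1),'Mtool',(T.T@o['torque']).round(2),'yaw',np.degrees(np.arctan2(T[1,0],T[0,0])).round(2),'tip',(T.T@(np.array([.5602,-.09,.162])-o['eef_pos'])*1e3).round(1))
    if i<2: read_camera('side')
E
python3 st.py
```

```text
9.2 [ 0.5553 -0.0816  0.1553] Ftool [-0.1 -0.1  0.1] Mtool [ 0.01 -0.    0.  ] yaw 31.65 tip [-0.3  9.7 -6.7]
9.25 [ 0.5553 -0.0815  0.1553] Ftool [ 0.1 -0.2  0.8] Mtool [0.06 0.06 0.01] yaw 31.66 tip [-0.3  9.8 -6.7]
9.3 [ 0.5553 -0.0815  0.1553] Ftool [-0.4  0.7 -0.2] Mtool [ 0.04 -0.03  0.02] yaw 31.66 tip [-0.3  9.8 -6.6]
```

Call:
carry_out --deltas '[[[0, 0.3, 0], 0], [[0, 0.6, 0], 0], [[0, 0.9, 0], 0], [[0, 1.2, 0], 0], [[0, 1.5, 0], 0], [[0, 1.8, 0], 0], [[0, 1.8, 0], 0], [[0, 1.8, 0], 0]]'

```text
t: 10.3
eef_pos: [0.5647, -0.0967, 0.1553]
tool_rot: [0.001, 0.962, 0.273, -0.0]
contact_force: [-0.5, 0.6, -0.8]
gripper_width: 0.664
```

```bash
python3 st.py
python3 - <<'E'
from h import *
ims=[]
for n,(x,y) in dict(scene=(150,161),side=(280,158)).items():
    im=read_camera(n);ims.append(cv2.resize(im[y:y+100,x:x+80],(400,500),interpolation=cv2.INTER_CUBIC))
save('s8',np.hstack(ims))
E
```

```text
10.3 [ 0.5647 -0.0967  0.1553] Ftool [-0.1 -0.8  0.8] Mtool [ 0.03 -0.03 -0.02] yaw 31.67 tip [-0.3 -8.1 -6.7]
10.35 [ 0.5648 -0.0967  0.1554] Ftool [-1.   0.2  0.3] Mtool [0.06 0.05 0.02] yaw 31.67 tip [-0.4 -8.1 -6.6]
10.4 [ 0.5647 -0.0967  0.1554] Ftool [-0.  -0.4  0.7] Mtool [ 0.03 -0.02  0.01] yaw 31.67 tip [-0.4 -8.1 -6.6]
```

View pics/s8.png

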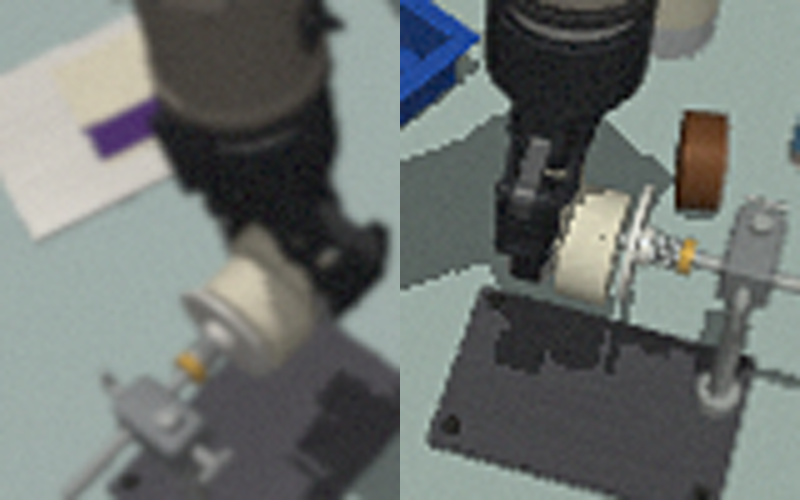

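Call:
carry_out --deltas '[[[0, 0.1, 0], 0], [[0, 0.2, 0], 0], [[0, 0.3, 0], 0], [[0, 0.35, 0], 0], [[0, 0.35, 0], 0], [[0, 0.35, 0], 0]]'

```text
t: 11.25
eef_pos: [0.5666, -0.0997, 0.1554]
tool_rot: [0.001, 0.962, 0.273, -0.0]
contact_force: [-0.5, -1.0, 0.2]
gripper_width: 0.665
```

```bash
python3 st.py
```

```text
11.25 [ 0.5666 -0.0997  0.1554] Ftool [-0.9  0.6 -0.2] Mtool [-0.04 -0.04 -0.  ] yaw 31.67 tip [ -0.4 -11.6  -6.6]
11.3 [ 0.5666 -0.0997  0.1554] Ftool [1.2 0.3 1. ] Mtool [-0.01 -0.03  0.01] yaw 31.67 tip [ -0.3 -11.6  -6.6]
11.35 [ 0.5666 -0.0997  0.1554] Ftool [-0.7  0.5 -0.7] Mtool [0.03 0.02 0.02] yaw 31.68 tip [ -0.4 -11.6  -6.6]
```

Call:
carry_out --deltas '[[[0, 0.05, 0], 0], [[0, 0.1, 0], 0], [[0, 0.15, 0], 0], [[0, 0.15, 0], 0]]'

```text
t: 11.85
eef_pos: [0.5674, -0.101, 0.1554]
tool_rot: [0.001, 0.962, 0.273, -0.0]
contact_force: [-0.1, 0.4, 0.2]
gripper_width: 0.665
```

```bash
python3 st.py
```

```text
11.85 [ 0.5674 -0.101   0.1554] Ftool [ 0.1 -0.4 -0.2] Mtool [ 0.01 -0.02 -0.01] yaw 31.67 tip [ -0.4 -13.1  -6.6]
11.9 [ 0.5674 -0.101   0.1554] Ftool [0.3 0.7 1.2] Mtool [ 0.02 -0.    0.04] yaw 31.67 tip [ -0.4 -13.1  -6.6]
11.95 [ 0.5674 -0.101   0.1554] Ftool [ 0.2 -0.5 -0.1] Mtool [ 0.06 -0.05 -0.  ] yaw 31.68 tip [ -0.4 -13.1  -6.6]
```

Call:
carry_out --deltas '[[[0, 0.05, 0], 0], [[0, 0.1, 0], 0], [[0, 0.15, 0], 0], [[0, 0.15, 0], 0]]'

```text
t: 12.45
eef_pos: [0.5682, -0.1024, 0.1554]
tool_rot: [0.001, 0.962, 0.273, -0.0]
contact_force: [0.1, 0.4, 0.1]
gripper_width: 0.666
```

```bash
python3 st.py
```

```text
12.45 [ 0.5682 -0.1024  0.1554] Ftool [ 0.3 -0.3 -0.1] Mtool [-0.03 -0.01  0.02] yaw 31.67 tip [ -0.3 -14.7  -6.6]
12.5 [ 0.5682 -0.1023  0.1554] Ftool [0. 0. 1.] Mtool [ 0.01 -0.01  0.01] yaw 31.67 tip [ -0.3 -14.6  -6.6]
12.55 [ 0.5682 -0.1023  0.1554] Ftool [-0.9  0.2  0.1] Mtool [0.02 0.02 0.06] yaw 31.67 tip [ -0.4 -14.6  -6.6]
```

Call:
carry_out --deltas '[[[0, 0.05, 0], 0], [[0, 0.1, 0], 0], [[0, 0.15, 0], 0], [[0, 0.15, 0], 0]]'

```text
t: 13.05
eef_pos: [0.5686, -0.1029, 0.1552]
tool_rot: [0.0, 0.962, 0.273, -0.001]
contact_force: [-3.3, 3.6, 0.3]
gripper_width: 0.671
```

```bash
python3 st.py
```

```text
13.05 [ 0.5686 -0.1029  0.1552] Ftool [-0.9 -4.8 -0.3] Mtool [ 0.78 -0.02 -0.03] yaw 31.7 tip [ -0.4 -15.3  -6.8]
13.1 [ 0.5686 -0.1029  0.1552] Ftool [ 0.6 -4.6  0.3] Mtool [0.85 0.01 0.03] yaw 31.7 tip [ -0.4 -15.4  -6.8]
13.15 [ 0.5686 -0.103   0.1552] Ftool [ 0.9 -4.6 -0.1] Mtool [0.88 0.02 0.03] yaw 31.69 tip [ -0.4 -15.5  -6.8]
```

Call:
carry_out --deltas '[[[0, 0.1, 0], 0], [[0, 0.15, 0], 0], [[0, 0.2, 0], 0], [[0, 0.2, 0], 0]]'

```text
t: 13.65
eef_pos: [0.5691, -0.1036, 0.155]
tool_rot: [-0.001, 0.962, 0.273, -0.001]
contact_force: [-3.3, 6.0, 0.8]
gripper_width: 0.663
```

```bash
python3 st.py
```

```text
13.65 [ 0.5691 -0.1036  0.155 ] Ftool [ 0.4 -6.8 -0.8] Mtool [ 1.36 -0.08  0.03] yaw 31.73 tip [ -0.4 -16.3  -7. ]
13.7 [ 0.5691 -0.1036  0.155 ] Ftool [-0.7 -6.9 -1.3] Mtool [ 1.37 -0.02  0.04] yaw 31.74 tip [ -0.4 -16.2  -7. ]
13.75 [ 0.5691 -0.1036  0.155 ] Ftool [ 0.8 -6.2 -1. ] Mtool [ 1.38 -0.04  0.08] yaw 31.74 tip [ -0.4 -16.2  -7. ]
```

Call:
carry_out --deltas '[[[0, 0.15, 0], 0], [[0, 0.2, 0], 0], [[0, 0.25, 0], 0], [[0, 0.3, 0], 0], [[0, 0.3, 0], 0]]'

```text
t: 14.38
eef_pos: [0.5695, -0.1042, 0.1545]
tool_rot: [-0.002, 0.962, 0.274, -0.002]
contact_force: [-5.6, 6.7, 1.6]
gripper_width: 0.66
```

```bash
python3 st.py
```

```text
14.38 [ 0.5695 -0.1042  0.1545] Ftool [-1.3 -8.7 -1.6] Mtool [ 1.79 -0.06  0.09] yaw 31.81 tip [ -0.5 -17.   -7.4]
14.43 [ 0.5695 -0.1042  0.1545] Ftool [-0.7 -8.5 -1.4] Mtool [ 1.77 -0.07  0.12] yaw 31.8 tip [ -0.4 -17.1  -7.4]
14.47 [ 0.5695 -0.1042  0.1545] Ftool [-1.1 -9.4 -2. ] Mtool [ 1.84 -0.13  0.12] yaw 31.8 tip [ -0.5 -17.   -7.4]
```

Call:
carry_out --deltas '[[[0, 0.22, -0.02], 0], [[0, 0.3, -0.03], 0], [[0, 0.35, -0.04], 0], [[0, 0.4, -0.04], 0], [[0, 0.4, -0.04], 0], [[0, 0.4, -0.04], 0]]'

```text
t: 15.22
eef_pos: [0.5699, -0.1048, 0.1542]
tool_rot: [-0.004, 0.961, 0.275, -0.004]
contact_force: [-6.6, 10.1, 2.4]
gripper_width: 0.663
```

```bash
python3 st.py
```

```text
15.22 [ 0.5699 -0.1048  0.1542] Ftool [ -0.3 -12.1  -2.3] Mtool [ 2.31 -0.13  0.12] yaw 31.9 tip [ -0.5 -17.7  -7.6]
15.28 [ 0.5699 -0.1048  0.1542] Ftool [ -0.8 -11.   -1.4] Mtool [ 2.24 -0.09  0.2 ] yaw 31.91 tip [ -0.5 -17.7  -7.6]
15.32 [ 0.5699 -0.1048  0.1542] Ftool [ -1.1 -12.   -1.9] Mtool [ 2.27 -0.15  0.18] yaw 31.9 tip [ -0.5 -17.7  -7.6]
```

Call:
carry_out --deltas '[[[0, 0.33, -0.02], 0], [[0, 0.38, 0.1], 0], [[0, 0.4, 0.2], 0], [[0, 0.4, 0.3], 0], [[0, 0.4, 0.3], 0]]'

```text
t: 15.95
eef_pos: [0.5702, -0.1048, 0.1503]
tool_rot: [-0.007, 0.961, 0.276, -0.006]
contact_force: [-6.4, 10.6, 1.1]
gripper_width: 0.664
```

```bash
python3 st.py
```

```text
15.95 [ 0.5702 -0.1048  0.1503] Ftool [  0.2 -12.4  -0.9] Mtool [ 2.4  -0.01  0.14] yaw 32.02 tip [ -0.7 -18.1 -11.4]
16.0 [ 0.5702 -0.1048  0.1504] Ftool [  0.5 -12.5  -1.5] Mtool [ 2.37 -0.01  0.11] yaw 32.03 tip [ -0.7 -18.  -11.4]
16.05 [ 0.5702 -0.1048  0.1503] Ftool [ -0.5 -12.9  -1. ] Mtool [ 2.43 -0.03  0.1 ] yaw 32.02 tip [ -0.7 -18.  -11.4]
```

Call:
carry_out --deltas '[[[0, 0.34, 0], 0], [[0, 0.37, 0.1], 0], [[0, 0.38, 0.2], 0], [[0, 0.38, 0.3], 0], [[0, 0.38, 0.3], 0]]'

```text
t: 16.68
eef_pos: [0.5703, -0.1046, 0.1464]
tool_rot: [-0.009, 0.961, 0.277, -0.007]
contact_force: [-7.3, 10.9, 1.1]
gripper_width: 0.664
```

```bash
python3 st.py
python3 - <<'E'
from h import *
im=read_camera('side');x,y=280,158
save('s9',cv2.resize(im[y:y+75,x:x+75],(600,600),interpolation=cv2.INTER_CUBIC))
E
```

```text
16.68 [ 0.5703 -0.1046  0.1464] Ftool [ -0.4 -13.1  -0.8] Mtool [ 2.41 -0.06  0.15] yaw 32.15 tip [ -0.9 -18.1 -15.2]
16.73 [ 0.5703 -0.1046  0.1464] Ftool [ -0.5 -13.1  -1.2] Mtool [2.4  0.01 0.21] yaw 32.15 tip [ -0.9 -18.1 -15.2]
16.77 [ 0.5703 -0.1047  0.1464] Ftool [ -0.5 -13.   -0.8] Mtool [2.41 0.   0.19] yaw 32.14 tip [ -0.9 -18.1 -15.2]
```

View pics/s9.png

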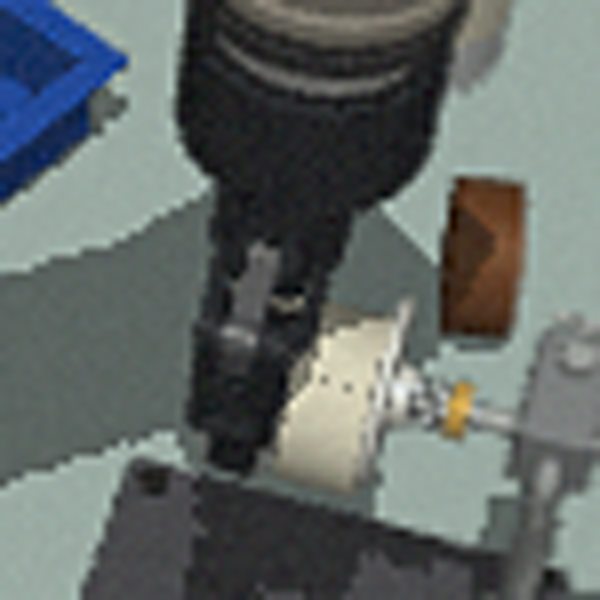

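Call:
carry_out --deltas '[[[0, 0.33, 0.05], 0], [[0, 0.34, 0.15], 0], [[0, 0.34, 0.25], 0], [[0, 0.34, 0.35], 0], [[0, 0.34, 0.35], 0]]'

```text
t: 17.45
eef_pos: [0.5703, -0.1043, 0.1421]
tool_rot: [-0.011, 0.961, 0.278, -0.009]
contact_force: [-6.7, 9.9, 1.9]
gripper_width: 0.661
```

```bash
python3 st.py
```

```text
17.45 [ 0.5703 -0.1043  0.1421] Ftool [ -0.4 -12.   -1.6] Mtool [ 2.21 -0.01  0.17] yaw 32.27 tip [ -1.1 -18.  -19.4]
17.5 [ 0.5703 -0.1044  0.1421] Ftool [  0.5 -12.5  -0.3] Mtool [2.26 0.04 0.17] yaw 32.26 tip [ -1.1 -18.1 -19.4]
17.55 [ 0.5703 -0.1044  0.1421] Ftool [ -0.4 -11.6  -1. ] Mtool [2.23 0.05 0.15] yaw 32.26 tip [ -1.1 -18.1 -19.4]
```

Call:
carry_out --deltas '[[[0, 0.33, 0.05], 0], [[0, 0.33, 0.1], 0], [[0, 0.33, 0.1], 0]]'

```text
t: 17.92
eef_pos: [0.5705, -0.1044, 0.1417]
tool_rot: [-0.013, 0.96, 0.278, -0.01]
contact_force: [-10.9, 9.3, 12.5]
gripper_width: 0.667
```

```bash
python3 st.py
```

```text
17.93 [ 0.5705 -0.1044  0.1417] Ftool [ -4.4 -14.1 -12.1] Mtool [ 2.63 -0.75  0.19] yaw 32.34 tip [ -1.2 -18.3 -19.7]
17.98 [ 0.5705 -0.1045  0.1417] Ftool [ -3.7 -15.  -12.5] Mtool [ 2.68 -0.75  0.2 ] yaw 32.34 tip [ -1.2 -18.4 -19.7]
18.02 [ 0.5705 -0.1045  0.1417] Ftool [ -2.8 -15.4 -12.3] Mtool [ 2.61 -0.79  0.22] yaw 32.34 tip [ -1.2 -18.4 -19.7]
```

Call:
carry_out --deltas '[[[0, 0.2, 0], 0], [[0, 0.1, 0], 0], [[0, 0, 0], 0], [[0, -0.05, 0], 0], [[0, -0.05, 0], 0]]'

```text
t: 18.65
eef_pos: [0.5701, -0.1038, 0.1419]
tool_rot: [-0.014, 0.96, 0.278, -0.011]
contact_force: [-4.1, 4.8, 3.4]
gripper_width: 0.661
```

```bash
python3 st.py
```

```text
18.65 [ 0.5701 -0.1038  0.1419] Ftool [-0.9 -6.3 -3.2] Mtool [ 0.93 -0.2   0.1 ] yaw 32.34 tip [ -1.2 -17.6 -19.6]
18.7 [ 0.57   -0.1038  0.1418] Ftool [-0.6 -5.4 -2.8] Mtool [ 0.9  -0.18  0.13] yaw 32.35 tip [ -1.2 -17.6 -19.6]
18.75 [ 0.57   -0.1038  0.1418] Ftool [-0.6 -5.6 -3. ] Mtool [ 0.95 -0.13  0.08] yaw 32.35 tip [ -1.2 -17.6 -19.6]
```

Call:
carry_out --deltas '[[[0, -0.08, 0], 0], [[0, -0.12, 0], 0], [[0, -0.12, 0], 0]]'

```text
t: 19.12
eef_pos: [0.5699, -0.1036, 0.142]
tool_rot: [-0.013, 0.96, 0.278, -0.01]
contact_force: [0.4, -0.4, -1.7]
gripper_width: 0.667
```

```bash
python3 st.py
python3 - <<'E'
from h import *
im=read_camera('side');x,y=280,158
save('s10',np.hstack([cv2.resize(im[y:y+75,x:x+50],(400,600),interpolation=cv2.INTER_CUBIC),cv2.resize(read_camera('wrist')[100:380,150:337],(400,600))]))
E
```

```text
19.12 [ 0.5699 -0.1036  0.142 ] Ftool [0.2 0.6 1.7] Mtool [-0.28  0.08  0.05] yaw 32.31 tip [ -1.2 -17.3 -19.5]
19.18 [ 0.5699 -0.1036  0.142 ] Ftool [1.7 0.3 2. ] Mtool [-0.35  0.06  0.05] yaw 32.31 tip [ -1.2 -17.3 -19.5]
19.23 [ 0.5699 -0.1036  0.142 ] Ftool [0.5 2.  1.2] Mtool [-0.5   0.1   0.03] yaw 32.31 tip [ -1.2 -17.3 -19.5]
```

Call:
carry_out --deltas '[[[0, 0, 0], 0], [[0, 0, 0], 0], [[0, 0, 0], 0], [[0, 0, 0], 0], [[0, 0, 0], 0], [[0, 0, 0], 0]]' --hand 1

```text
t: 20.08
eef_pos: [0.5699, -0.1035, 0.142]
tool_rot: [-0.013, 0.96, 0.278, -0.01]
contact_force: [-0.1, 0.5, -0.7]
gripper_width: 1.0
```

```bash
python3 st.py
```

```text
20.07 [ 0.5699 -0.1035  0.142 ] Ftool [ 0.2 -0.4  0.8] Mtool [-0.03 -0.   -0.01] yaw 32.32 tip [ -1.2 -17.2 -19.5]
20.12 [ 0.5699 -0.1036  0.142 ] Ftool [0.1 0.2 0.6] Mtool [-0.03  0.03 -0.04] yaw 32.31 tip [ -1.2 -17.2 -19.5]
20.18 [ 0.5699 -0.1036  0.142 ] Ftool [-0.2 -0.6 -1.1] Mtool [-0.01  0.01  0.03] yaw 32.31 tip [ -1.2 -17.3 -19.5]
```

Call:
carry_out --deltas '[[[0, 0, -1.5], 0], [[0, 0, -3], 0], [[0, 0, -5], 0], [[0, 0, -7.5], 0], [[0, 0, -10], 0], [[0, 0, -11], 0], [[0, 0, -11], 0]]'

```text
t: 21.05
eef_pos: [0.5732, -0.1057, 0.2528]
tool_rot: [-0.013, 0.96, 0.278, -0.009]
contact_force: [0.3, 0.3, -1.0]
gripper_width: 0.999
```

```bash
python3 st.py
python3 - <<'E'
from h import *
o=readout.get_obs();c=get_calibration('wrist');im=read_camera('wrist');save('w11',im)
for n in('roll_new','roll_hung','boss'):print(n,[(r['centre'],r['score']) for r in models.spot_in(n,'wrist')])
a=np.array([.524,-.852]);l=np.array([.852,.524])
tip=np.array([.5602,-.09])
print('expected px: tip',proj(c,[*tip,.162]))
for nm,s in(('new',16.5),('hung',41.5)):
    print(nm,proj(c,[*(tip+a*s/1e3),.141]))
# ASCII-ish edge check: brightness profile along the rod line at roll-top height, and lateral profile
g=cv2.cvtColor(im,cv2.COLOR_RGB2GRAY)
for s in range(-8,75,2):
    r=[]
    for u in (-12,10):
        p=proj(c,[*(tip+a*s/1e3+l*u/1e3),.141+np.sqrt(29**2-u*u)/1e3])[0].round().astype(int); r.append((p.tolist(),im[p[1],p[0]].tolist() if 0<=p[1]<384 else None))
    print(s,r)
E
```

```text
21.05 [ 0.5732 -0.1057  0.2528] Ftool [ 0.4 -0.1  1. ] Mtool [ 0.03 -0.    0.01] yaw 32.31 tip [ -1.6 -17.5  91.4]
21.1 [ 0.5726 -0.1056  0.2518] Ftool [ 1.  -0.3  0.4] Mtool [-0.06 -0.01  0.01] yaw 32.32 tip [ -1.  -17.1  90.4]
21.15 [ 0.5723 -0.1056  0.2512] Ftool [ 0.1  0.4 -0.4] Mtool [-0.03  0.01 -0.02] yaw 32.32 tip [ -0.7 -16.9  89.8]
roll_new [([197.4, 252.4], 0.96)]
roll_hung [([234.4, 250.4], 0.98), ([327.4, 267.9], 0.85), ([210.5, 385.5], 0.68)]
boss [([170.1, 258.4], 0.97)]
expected px: tip [[249.62478907 181.13018108]]
new [[249.89694943 194.72130267]]
hung [[249.55170501 222.75181387]]
-8 [([233, 172], [81, 79, 75]), ([263, 173], [88, 86, 72])]
-6 [([233, 175], [92, 93, 78]), ([263, 175], [89, 84, 69])]
-4 [([233, 177], [91, 90, 80]), ([263, 178], [96, 96, 85])]
-2 [([233, 180], [94, 91, 76]), ([263, 181], [102, 103, 91])]
0 [([233, 183], [91, 88, 73]), ([263, 183], [91, 89, 79])]
2 [([233, 185], [96, 93, 82]), ([263, 186], [90, 85, 71])]
4 [([233, 188], [127, 120, 104]), ([263, 189], [110, 103, 90])]
6 [([233, 190], [114, 106, 90]), ([263, 191], [126, 121, 100])]
8 [([
[... 1503 characters left out ...]
49], [146, 138, 119]), ([261, 250], [105, 105, 93])]
56 [([233, 252], [82, 82, 75]), ([261, 253], [93, 93, 85])]
58 [([233, 254], [68, 65, 62]), ([261, 255], [85, 85, 74])]
60 [([233, 256], [211, 206, 190]), ([261, 257], [189, 181, 168])]
62 [([233, 259], [184, 181, 166]), ([261, 260], [190, 182, 170])]
64 [([233, 261], [151, 168, 158]), ([261, 262], [120, 131, 124])]
66 [([233, 263], [154, 169, 158]), ([261, 264], [121, 135, 125])]
68 [([233, 265], [151, 168, 155]), ([261, 266], [125, 137, 130])]
70 [([233, 268], [155, 168, 159]), ([261, 269], [144, 160, 152])]
72 [([234, 270], [152, 167, 156]), ([261, 271], [144, 161, 151])]
74 [([234, 272], [154, 169, 158]), ([261, 273], [139, 154, 146])]
```

Run:
```python
from h import *
o=readout.get_obs();c=get_calibration('wrist');im=read_camera('wrist');print(o['eef_pos'],abs(o['joint_vel']).max())
hsv=cv2.cvtColor(im,cv2.COLOR_RGB2HSV)
m=((hsv[...,1]<30)&(hsv[...,2]>130)).astype(np.uint8);m[:140]=0;m[215:]=0;m[:,:215]=0;m[:,300:]=0
n,l,s,ce=cv2.connectedComponentsWithStats(m)
for i in range(1,n):
    if s[i,4]>15: print('grey blob',s[i].tolist(),ce[i].round(1),'world z.162',onz(c,ce[i],.162).round(4))
# roll mask: beige columns -> extents by row
b=((hsv[...,1]>32)&(hsv[...,0]>8)&(hsv[...,0]<35)&(hsv[...,2]>70))
for r in range(166,260,4):
    x=np.where(b[r,195:310])[0]+195; print(r,(x.min(),x.max(),len(x)) if len(x) else None)
for nm in('scene','side'):
    read_camera(nm)
    for q in('roll_new','roll_hung','roll_narrow','cassette_a','tube_rack'):print(nm,q,[(r['centre'],r['score']) for r in models.spot_in(q,nm)][:4])
```

```text
[ 0.57238241 -0.10557064  0.25102503] 0.004177617325968975
grey blob [297, 140, 3, 12, 26] [298.3 145. ] world z.162 [ 0.5757 -0.048   0.162 ]
grey blob [245, 177, 11, 10, 75] [249.7 180.8] world z.162 [ 0.5601 -0.0897  0.162 ]
grey blob [294, 193, 6, 22, 88] [297.1 205.2] world z.162 [ 0.6011 -0.0864  0.162 ]
166 None
170 None
174 (np.int64(232), np.int64(274), 37)
178 (np.int64(220), np.int64(285), 38)
182 (np.int64(218), np.int64(287), 40)
186 (np.int64(218), np.int64(287), 66)
190 (np.int64(218), np.int64(287), 70)
194 (np.int64(218), np.int64(287), 70)
198 (np.int64(218), np.int64(286), 69)
202 (np.int64(218), np.int64(286), 69)
206 (np.int64(218), np.int64(286), 69)
210 (np.int64(216), np.int64(285), 70)
214 (np.int64(216), np.int64(283), 68)
218 (np.int64(216), np.int64(283), 68)
222 (np.int64(216), np.int64(283), 68)
226 (np.int64(216), np.int64(283), 68)
230 (np.int64(216), np.int64(282), 67)
234 (np.int64(216), np.int64(282), 67)
238 (np.int64(217), np.int64(282), 66)
242 (np.int64(219), np.int64(280), 62)
246 (np.int64(223), np.int64(283), 54)
250 (np.int64(224), np.int64(273), 31)
254 (np.int64(232), np.int64(279), 4)
258 None
scene roll_new [([140.0, 297.4], 0.54), ([218.6, 202.7], 0.48), ([182.5, 398.6], 0.47), ([223.7, 201.7], 0.37)]
scene roll_hung [([310.5, 157.8], 0.66), ([287.4, 242.1], 0.65), ([218.8, 199.9], 0.46)]
scene roll_narrow [([203.9, 293.0], 0.51)]
scene cassette_a [([216.7, 326.3], 0.72), ([187.6, 308.0], 0.64)]
scene tube_rack [([247.8, 101.4], 0.59)]
side roll_new [([192.8, 157.1], 0.75), ([209.3, 322.4], 0.61), ([207.6, 309.8], 0.53), ([115.8, 191.0], 0.46)]
side roll_hung [([205.9, 323.2], 0.74), ([244.4, 396.9], 0.63), ([190.5, 341.5], 0.48)]
side roll_narrow []
side cassette_a [([158.4, 243.3], 0.51)]
side tube_rack [([338.4, 365.4], 0.8)]
```

Run:
```python
from h import *
from scipy.optimize import least_squares
im=read_camera('side');c=get_calibration('side')
x0,y0=285,165
hsv=cv2.cvtColor(im,cv2.COLOR_RGB2HSV)
b=((hsv[...,1]>22)&(hsv[...,0]>8)&(hsv[...,0]<35)&(hsv[...,2]>60)).astype(np.uint8)
sub=b[y0:y0+75,x0:x0+65]
a=np.array([.524,-.852,0]);l=np.array([.852,.524,0]);tip=np.array([.5602,-.09,0])
t=np.linspace(0,2*np.pi,120)
def ext(s,lat,z):
    P=np.vstack([tip+a*(s+k)/1e3+l*lat/1e3+[0,0,z]+.029*(np.cos(t)[:,None]*l+np.sin(t)[:,None]*[0,0,1]) for k in(-12.5,12.5)])
    m=np.zeros((384,512),np.uint8);cv2.fillPoly(m,[cv2.convexHull(proj(c,P).round().astype(np.int32))],1);return m[y0:y0+75,x0:x0+65]
mh,mn=ext(41.5,0,.141),ext(16.5,2,.141)
for j in range(0,75,2):
    print(''.join('#' if sub[j,i] and mm else '+' if sub[j,i] else 'o' if mm else '.' for i in range(65) for mm in [mh[j,i]|mn[j,i]]))
```

```text
.................................................................
.................................................................
.................................................................
.................................................................
.................................................................
.................................................................
.................................................................
.................................................................
..........................................................++.....
.....................................................+..+++++....
.....................................................++++++++....
...................................................++++++++++....
..................................................+++++++++++....
........................ooo........................++++++++++....
.......................o#######oo..................+++++++++.....
......................oo###########ooooo...........+++++++++.....
......................o#####################
[... 707 characters left out ...]
...........+oo..........................
.................................................................
.................................................................
.................................................................
.................................................................
.................................................................
.................................................................
.................................................................
.................................................................
.................................................................
.................................................................
```

```bash
python3 -c "
from station import bot; print(bot.hand_in())"
```

```text
the job is handed in; nothing more can be done
None
```

The wide roll is hanging on the hook in front of the first roll, behind the upturned end, and the job is handed in at about 21 s of the 58 s allowed. The hand-in reported no verdict.

I lifted the roll from the tray, threaded it over the end, and pressed it back with about 12–13 N on the wrist. I then lowered it onto the rod, let go, and backed away about 11 cm straight up.

**Captured:** before I opened the gripper, the axial force on the tool dropped to zero with the spring still compressed, so the upturned end is carrying the load.

**Position:**
- In the wrist picture the two rims run unbroken for about 50 mm behind the end, so the rolls are face to face.
- The new roll sits about 2 mm to one side of the rod line, where 10 mm is allowed.
- In the side picture both outlines match a hanging height of 141 mm to about one pixel.

**Bystanders:** The narrow roll and the cassettes showed within about 2–3 px of where they were at the start. I never went near the tube rack, and its position showed nothing unusual.

**Weak points:**
- When the roll touched down on the rod, the wrist briefly read 15.4 N along the rod and 12 N vertically. Part of the 15.4 N was probably rod friction, but I could not measure the force between the rolls directly, and 15 N is the limit. I eased off at once.
- I used up the picture limit before letting go, so the final checks came from numbers taken from the images rather than from viewing them.
- The side camera did not detect the narrow roll in the last check; the scene camera did.

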